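Clamp the long circuit board in the spring board holder

TASK

Put the longer of the two circuit boards into the spring board holder for inspection: push one end of the board into one sprung jaw so that the jaw gives way, lower the other end in front of the opposite jaw, and let the springs centre the board so that it lies level with both ends caught under the jaw lips. Let go of it, and leave the short board where it is.

Things in the scene. Friction and masses are not known exactly. Their poses are not given: they have to be found in the camera images.
- long_board_grip (a point): Long circuit board, flat on the worktop: 100 mm long (own y), 60 wide (x), 3 thick, 0.1 kg, same either way round. Grip it by the aluminium heat sink in its middle: 26 mm along y, 30 along x, top 43 mm above the board's underside, sides flat up to 39. Point: mid heat sink, 27 mm above the underside; z up. Low parts elsewhere, none within 9 mm of the ends or beside the sink along y.
- short_board_grip (a point): Short circuit board, a bystander: same make, width and heat sink, but only 70 mm long (own y). Point: middle of its heat sink, 27 mm above its underside. Either board may lie nearer to the robot.
- holder_seat (a point): Fixed spring board holder: aluminium base 196 mm (own y) by 70 (x), two black jaws 56 wide facing each other, sliding outward along y on rods. Point: midway between the jaws at ledge height, where the board's underside rests, 40 mm above the worktop; z up. The space between the jaws is free down to 12 mm below it. Push one jaw back 10 to 14 mm to let the board's other end down past the other lip.
- jaw_left (a joint): Jaw on the holder's +y side: m pushed outward (+y), 0 at rest, stop 0.018; spring 1.6 N at rest plus 200 N/m. Groove bottom, which the board's end meets, 48 mm from holder_seat at rest (seated board: 2 mm pushed). Ledge at seat height reaches 16 mm inward from it; lip, underside 9 mm and top 13 mm above the ledge, reaches 4 mm inward. Tilt the board 10 degrees or more to clear it.
- jaw_right (a joint): Jaw on the holder's -y side, the mirror image with the same sizes and spring: how far it is pushed outward (toward the holder's -y), m, 0 at rest, 0.018 at its stop.

How it is judged:
By the outcome, as a careful person would: the job done as asked, in the order asked, and still so for the second after the job is handed in, with the robot touching nothing.
It also fails if it takes over 38 s, if anything falls off the work surface, if the arm or the gripper's body presses on something with over 40 N, if the wrist force passes 120 N, or if a joint passes its speed limit or range.

ROBOT

A 6-joint arm with a two-finger parallel gripper is mounted at the origin on a cart in front of the work surface, level with it; the furniture and walls round the work are solid. World frame = base frame: x ahead of the robot, y to its left, z up, the work surface at z = 0. Lengths are in m, angles in rad, forces in N, time in s.
With the tool pointing down it reaches from about 0.325 to 0.9 m from the base axis. Payload 6.1 kg.
Tool frame: the origin (TCP) lies between the finger pads; the fingertips stand 8 mm ahead of it and the grasp point (between the pads) lies 11 mm behind it; z points along the fingers, y is the direction in which the jaws open and shut (so a half turn about z gives the same grasp; the last joint's range is limited). The gripper opens to 87 mm and grips with 3 to 60 N. Pads are 19 mm wide; open, the fingers measure 117 mm over their backs; the gripper's body (75 mm by 190 mm) begins 51 mm behind the grasp point.
Start: joints at [1.161, 0.22, 1.526, -0, 1.395, -0.126], TCP at [0.175, 0.6, 0.231] pointing down, gripper open.
Joint ranges: [-2.98, 2.98], [-0.91, 2.08], [0.09, 2.57], [-1.24, 4.39], [0.2, 2.65], [-2.68, 2.68]. Speed limits (rad/s): [2.57, 2.57, 3.01, 3.14, 3.14, 3.14].

INTERFACE

Orientations are given as [roll, pitch, yaw] about the fixed x, y, z axes, in that order (R = Rz(yaw) Ry(pitch) Rx(roll)).
In Python, from station import sensors, eyes, job gives the robot as it stands.
- The arm moves only by the tool step_arm, never from a script. Its argument "increments" is a list of rows, each a list of 3 entries, a list of its own where there are three numbers: the turn, a rotation vector about the world's x, y, z in rad, then the shift along the world's x, y, z in mm, then the finger opening in mm, from 0 to 87. A call has 1 to 10 rows; each row shifts and turns the commanded pose from where the row before left it; what a row does not reach is not made up. A row lasts 1/8 s, in which the tool goes at most 62.5 mm and 10.7 degrees, less where a joint would pass 70% of its speed; a pose out of reach is approached as far as the arm can. A call with a gripper value outside its range is refused whole. The fingers move at their own pace and stop on an object; "squeeze" is the grip in N (left out, the last holds). Time passes only in rows, so rows that do not move let the fingers close. It gives the time, the measured TCP pose, the force and the opening at its end, in the units of the state.
- sensors.state(): the state, without advancing time (a new reading comes with each control period).
- eyes.read_camera(name): name is "side" or "top" or "wrist"; returns the picture (400x640x3 uint8, blue, green, red); there is no depth.
- eyes.calibration(name): a dict with "camera_matrix" (3x3 intrinsics, pixels), "extrinsics" (4x4, takes a point from camera to world coordinates). Camera axes: x right, y down, z forward; pixel columns grow to the right and rows downward; lengths in m; the calibration is good to about 2 mm. A picture is of the moment at which its call begins: read the wrist's pose just before it. calibration takes no time and is no camera call; for the wrist camera it gives the pose at the moment of the call.
- job.finish_job(): hands the job in, once; it reports no verdict.
The state is a dict: "t": time; "joint_positions": joint angles; "dq": joint speeds; "tau": joint torques, N m; "eef_pos": TCP position; "tcp_rot": TCP orientation; "wrist_force": force on the tool from outside, world axes, zero at the start; "moment": the same for the moment, N m; "width": finger opening in m.
Only numpy, scipy, OpenCV 4.12 (cv2) and the standard library are available. Lean on these libraries where they do the work, as an engineer would, in place of code of your own. Each camera call takes 0.05 s, during which the arm holds its last target. There are 200 camera calls.

## Working session

There is one attempt and no reset: what is moved stays moved. The work goes in short steps, Python scripts to look and compute and a tool call to move; the robot and the scene stay as the last step left them, time stands still between calls to the robot, and variables do not carry over. Pictures are saved under pics/ and viewed, about 8 in all and at most 12, crops included, and the job is handed in when it is done.

Besides the shell and the picture viewer there is one more tool, called after ">>>" in YAML: its name, and indented under it one key for each argument. step_arm: Moves the arm, as the interface text tells. Its arguments: {"type":"object","properties":{"increments":{"type":"array","items":{"type":"array"}},"squeeze":{"type":"number"}},"required":["increments"]}

```bash
mkdir -p pics; python3 - <<'E'
from station import sensors, eyes
import cv2, numpy as np
s=sensors.state();print(s['t'],s['eef_pos'],s['tcp_rot'],s['width'])
ims=[]
for n in("side","top"):
    im=eyes.read_camera(n);cv2.imwrite(f"pics/{n}0.png",im);c=eyes.calibration(n);print(n,np.round(c['camera_matrix'],1).tolist(),np.round(c['extrinsics'],3).tolist())
E
```

```text
0.0 [0.17475796 0.59943493 0.22942352] [-3.13964832e+00 -2.39475894e-04  2.85782049e+00] 0.08711659301814763
side [[381.9, 0.0, 322.3], [0.0, 381.9, 204.2], [0.0, 0.0, 1.0]] [[-0.987, -0.062, 0.15, 0.414], [-0.161, 0.486, -0.859, 0.774], [-0.02, -0.872, -0.49, 0.465], [0.0, 0.0, 0.0, 1.0]]
top [[429.4, 0.0, 317.2], [0.0, 429.4, 203.9], [0.0, 0.0, 1.0]] [[0.011, -0.991, 0.134, 0.454], [-1.0, -0.013, -0.012, 0.036], [0.014, -0.134, -0.991, 0.892], [0.0, 0.0, 0.0, 1.0]]
```

View pics/top0.png

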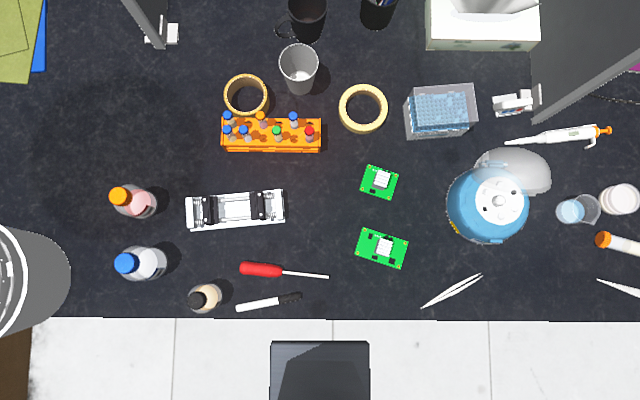

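View pics/side0.png

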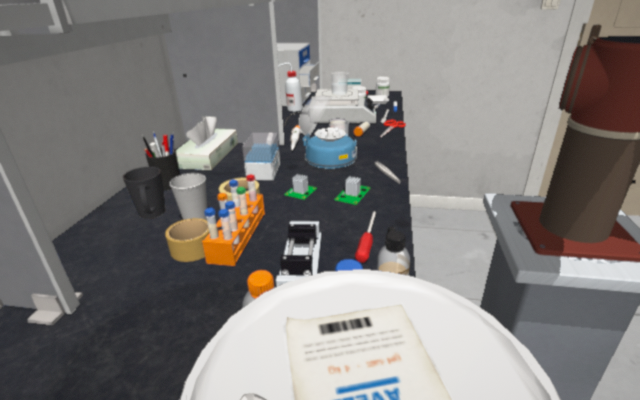

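The top view shows the long board at about (382,248), the short one at (379,181) and the holder at (235,210). Next I measure the boards and take close crops.

```bash
cat > h.py <<'E'
import numpy as np, cv2
from station import sensors, eyes
def ray(c,px,z):
    K=c['camera_matrix'];T=np.array(c['extrinsics'])
    p=np.c_[np.atleast_2d(px),np.ones(len(np.atleast_2d(px)))]@np.linalg.inv(K).T@T[:3,:3].T
    o=T[:3,3]
    return o+p*((z-o[2])/p[:,2])[:,None]
def proj(c,P):
    T=np.linalg.inv(np.array(c['extrinsics']));q=(np.atleast_2d(P)@T[:3,:3].T+T[:3,3])@np.array(c['camera_matrix']).T
    return q[:,:2]/q[:,2:]
def green(im):
    hsv=cv2.cvtColor(im,cv2.COLOR_BGR2HSV);m=cv2.inRange(hsv,(45,120,70),(80,255,255))
    m=cv2.morphologyEx(m,cv2.MORPH_CLOSE,np.ones((9,9)))
    return [k for k in cv2.findContours(m,0,2)[0] if cv2.contourArea(k)>300]
E
python3 - <<'E'
from h import *
im=cv2.imread("pics/top0.png");c=eyes.calibration("top")
for k in green(im):
    P=ray(c,k[:,0].astype(float),0.003)[:,:2]*1000
    print(cv2.minAreaRect(P.astype(np.float32)))
w=cv2.resize(im[165:285,170:420],None,fx=3.2,fy=3.2,interpolation=cv2.INTER_CUBIC);cv2.imwrite("pics/c1.png",w)
E
```

```text
((485.09503173828125, -107.37054443359375), (101.7455825805664, 61.52511215209961), 72.27586364746094)
((622.76171875, -103.52105712890625), (71.46997833251953, 62.03136444091797), 71.9260025024414)
```

View pics/c1.png

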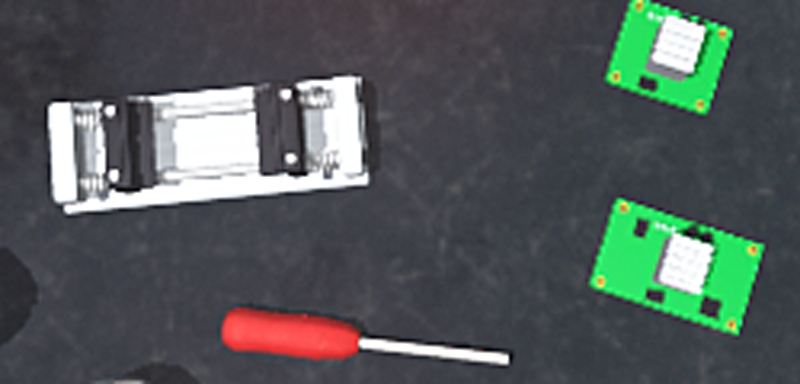

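```bash
python3 - <<'E'
from h import *
c=eyes.calibration("top");s=eyes.calibration("side")
print(proj(c,[[.175,.6,.23],[0,0,.1],[.175,.6,.4]]),proj(s,[[.175,.6,.23],[.175,.6,.3]]))
for z in(.0,.2,.3):print(z,ray(c,[[10,282],[70,275],[25,225],[25,335]],z).round(3).tolist())
for p in([137,202],[145,262],[206,297]):print(ray(c,[p],.08).round(3))
print("holder",ray(c,[[235,208.7]],.045))
im=eyes.read_camera("wrist");cv2.imwrite("pics/w0.png",im)
w=eyes.calibration("wrist");print(np.round(w['camera_matrix'],1).tolist(),np.round(w['extrinsics'],3).tolist())
E
```

```text
[[ -87.11341091  455.26831114]
 [ 329.2651433   533.90437987]
 [-238.56603767  528.70964526]] [[770.01378836 429.8233121 ]
 [846.29167993 349.74793173]]
0.0 [[0.407, 0.646, 0.0], [0.422, 0.527, 0.0], [0.523, 0.628, 0.0], [0.303, 0.605, 0.0]]
0.2 [[0.418, 0.509, 0.2], [0.429, 0.417, 0.2], [0.508, 0.495, 0.2], [0.337, 0.478, 0.2]]
0.3 [[0.423, 0.441, 0.3], [0.433, 0.362, 0.3], [0.5, 0.429, 0.3], [0.354, 0.414, 0.3]]
[[0.563 0.368 0.08 ]]
[[0.451 0.346 0.08 ]]
[[0.388 0.23  0.08 ]]
holder [[0.55705564 0.18868099 0.045     ]]
[[318.9, 0.0, 319.5], [0.0, 318.9, 199.7], [0.0, 0.0, 1.0]] [[0.28, 0.922, 0.269, 0.101], [0.96, -0.268, -0.081, 0.622], [-0.002, 0.281, -0.96, 0.384], [0.0, 0.0, 0.0, 1.0]]
```

View pics/w0.png

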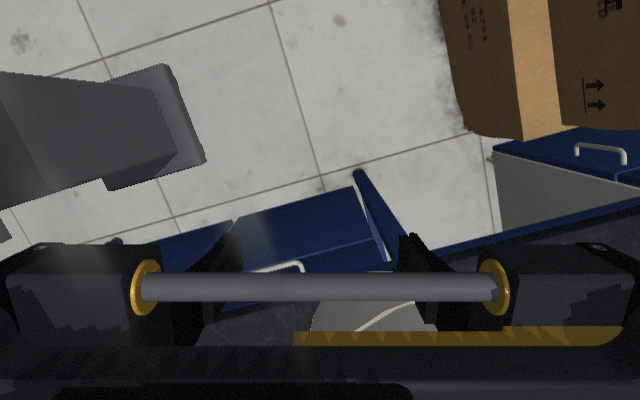

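The wrist camera looks past the fingers at the floor. I'll go to above the long board, keeping clear of the bucket.

>>> step_arm:
  increments:
    - [[0,0,0],[4,-40,4],87]
    - [[0,0,0],[4,-40,4],87]
    - [[0,0,0],[4,-40,4],87]
    - [[0,0,0],[4,-40,4],87]
    - [[0,0,0],[4,-40,4],87]
    - [[0,0,0],[4,-40,4],87]
    - [[0,0,0],[25,-45,0],87]
    - [[0,0,0],[25,-45,0],87]
    - [[0,0,0],[25,-45,0],87]
    - [[0,0,0],[25,-45,0],87]

```text
t: 1.4
eef_pos: [0.2994, 0.1785, 0.2546]
tcp_rot: [3.141, 0.001, 2.858]
wrist_force: [0.7, 0.0, 0.5]
width: 0.0868
```

>>> step_arm:
  increments:
    - [[0,0,0],[25,-45,0],87]
    - [[0,0,0],[25,-45,0],87]
    - [[0,0,0],[25,-45,0],87]
    - [[0,0,0],[25,-45,0],87]
    - [[0,0,0],[25,-35,-20],87]
    - [[0,0,0],[28,-35,-30],87]
    - [[0,0,0],[28,-34,-30],87]
    - [[0,0,-0.025],[0,0,-20],87]
    - [[0,0,0],[0,0,0],87]

```text
t: 2.52
eef_pos: [0.4783, -0.1037, 0.1522]
tcp_rot: [3.141, -0.005, 2.832]
wrist_force: [0.1, 0.3, 0.5]
width: 0.0866
```

```bash
python3 - <<'E'
from h import *
s=sensors.state();print(s['t'],s['eef_pos'],s['tcp_rot'],s['width'],s['wrist_force'])
c=eyes.calibration("wrist");im=eyes.read_camera("wrist");cv2.imwrite("pics/w1.png",im)
for k in green(im):
    P=ray(c,k[:,0].astype(float),0.003)[:,:2]*1000
    print(cv2.minAreaRect(P.astype(np.float32)),k[:,0].min(0),k[:,0].max(0))
E
```

```text
2.525 [ 0.47833103 -0.10371723  0.15222308] [ 3.14118251 -0.00526857  2.83217652] 0.08660551547410017 [0.14639195 0.34840142 0.5030159 ]
((638.275634765625, -82.71476745605469), (19.657197952270508, 38.477508544921875), 75.74574279785156) [372 302] [390 331]
((622.7099609375, -129.52340698242188), (21.273685455322266, 38.70386505126953), 72.63002014160156) [327 301] [346 331]
((486.2064514160156, -108.37156677246094), (100.01830291748047, 60.592960357666016), 72.61344909667969) [265 167] [368 226]
```

View pics/w1.png

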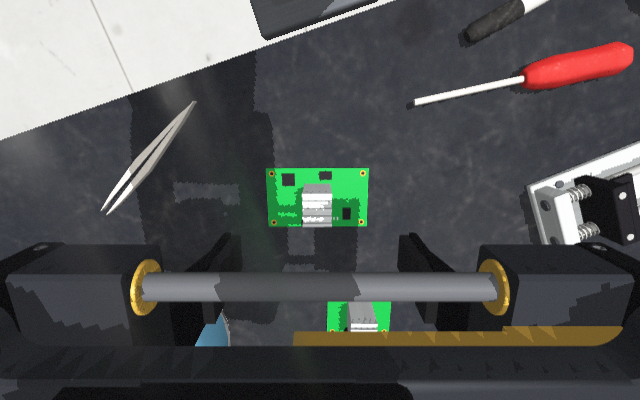

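The wrist picture confirms the board at (265–368, 167–226), centred at (486,−108) mm and square to the fingers. Going down to it.

>>> step_arm:
  increments:
    - [[0,0,0.006],[7,-5,-30],60]
    - [[0,0,0],[0,0,-40],60]
    - [[0,0,0],[0,0,-30],60]
    - [[0,0,0],[0,0,-20],60]
    - [[0,0,0],[0,0,0],60]
    - [[0,0,0],[0,0,0],60]

```text
t: 3.32
eef_pos: [0.4883, -0.1092, 0.0363]
tcp_rot: [-3.141, 0.003, 2.84]
wrist_force: [-0.8, 0.4, 0.6]
width: 0.0603
```

>>> step_arm:
  increments:
    - [[0,0,0],[-2,0,-14],50]
    - [[0,0,0],[0,0,-4],40]
    - [[0,0,0],[0,0,0],30]
    - [[0,0,0],[0,0,0],15]
    - [[0,0,0],[0,0,0],15]
    - [[0,0,0],[0,0,0],15]
    - [[0,0,0],[0,0,0],15]
  squeeze: 40

```text
t: 4.2
eef_pos: [0.4852, -0.1091, 0.0167]
tcp_rot: [-3.142, 0.0, 2.839]
wrist_force: [-0.3, -0.3, 0.1]
width: 0.0259
```

>>> step_arm:
  increments:
    - [[0,0,0],[0,0,10],15]
    - [[0,0,0],[0,0,30],15]
    - [[0,0,0],[0,0,50],15]
    - [[0,0,0],[0,0,50],15]
    - [[0,0,0.05],[8,18,50],15]
    - [[0,0,0.1],[17,37,43],15]
    - [[0,0,0.1],[17,37,0],15]
    - [[0,0,0.1],[17,37,0],15]
    - [[0,0,0.05],[17,37,0],15]
    - [[0,0,0],[17,37,0],15]

```text
t: 5.45
eef_pos: [0.5782, 0.0953, 0.2502]
tcp_rot: [-3.141, 0.0, -3.044]
wrist_force: [0.3, 0.4, -1.0]
width: 0.0255
```

>>> step_arm:
  increments:
    - [[0,0,0],[17,37,0],15]
    - [[0,0,0],[17,37,0],15]
    - [[0,0,0],[14,17,0],15]
    - [[0,0,0],[0,0,0],15]
    - [[0,0,0],[0,0,0],15]

```text
t: 6.08
eef_pos: [0.6255, 0.1844, 0.2495]
tcp_rot: [-3.141, -0.001, -3.045]
wrist_force: [0.9, 0.3, -0.8]
width: 0.0256
```

```bash
python3 - <<'E'
from h import *
s=sensors.state();print(s['t'],s['eef_pos'],s['tcp_rot'],s['width'],s['wrist_force'])
c=eyes.calibration("wrist");np.savez("pics/w2.npz",K=c['camera_matrix'],E=c['extrinsics']);im=eyes.read_camera("wrist");cv2.imwrite("pics/w2.png",im)
E
```

```text
6.075 [0.62548755 0.18438516 0.24954317] [-3.14114573e+00 -7.53513152e-04 -3.04450462e+00] 0.02560228237300768 [ 0.91551928  0.28370797 -0.81648466]
```

View pics/w2.png

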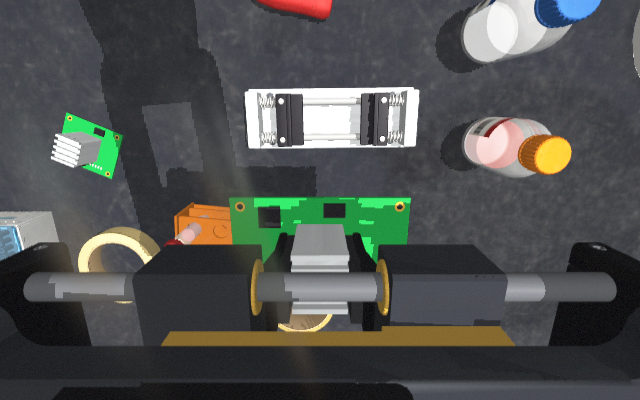

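```bash
python3 - <<'E'
from h import *
im=cv2.imread("pics/w2.png");z=np.load("pics/w2.npz");c=dict(camera_matrix=z['K'],extrinsics=z['E'])
print(z['E'].round(3).tolist())
hsv=cv2.cvtColor(im,cv2.COLOR_BGR2HSV)
g=im[80:156,238:426];m=(hsv[80:156,238:426,2]>175).astype(np.uint8)
m=cv2.morphologyEx(m,cv2.MORPH_CLOSE,np.ones((25,25)));k=max(cv2.findContours(m,0,2)[0],key=cv2.contourArea)[:,0]+[238,80]
for h in(0,.01,.03,.04):
    print(h,cv2.minAreaRect((ray(c,k.astype(float),h)[:,:2]*1000).astype(np.float32)))
print(cv2.minAreaRect(k.astype(np.float32)))
# dark jaws
d=(hsv[...,2]<70).astype(np.uint8);d[:85]=0;d[152:]=0;d[:,:262]=0;d[:,402:]=0
n,l,st,ce=cv2.connectedComponentsWithStats(d)
for i in range(1,n):
    if st[i,4]>80:
        kk=np.argwhere(l==i)[:,::-1];print(st[i],ce[i])
cv2.imwrite("pics/c2.png",cv2.resize(g,None,fx=4.2,fy=4.2,interpolation=cv2.INTER_CUBIC))
E
```

```text
[[-0.097, 0.956, 0.279, 0.549], [0.995, 0.093, 0.026, 0.178], [-0.001, 0.28, -0.96, 0.404], [0.0, 0.0, 0.0, 1.0]]
0 ((561.8798217773438, 193.50657653808594), (89.28185272216797, 237.0223846435547), 5.558551788330078)
0.01 ((561.56884765625, 193.11080932617188), (87.07196807861328, 231.1554412841797), 5.558565139770508)
0.03 ((560.9468383789062, 192.3193359375), (82.65202331542969, 219.4215850830078), 5.558559894561768)
0.04 ((560.6358642578125, 191.923583984375), (80.44206237792969, 213.55465698242188), 5.558573246002197)
((331.5, 117.5), (75.0, 187.0), 90.0)
[286  94   4  52  90] [287.         121.73333333]
[367  94   8  50 295] [370.91186441 118.42711864]
```

View pics/c2.png

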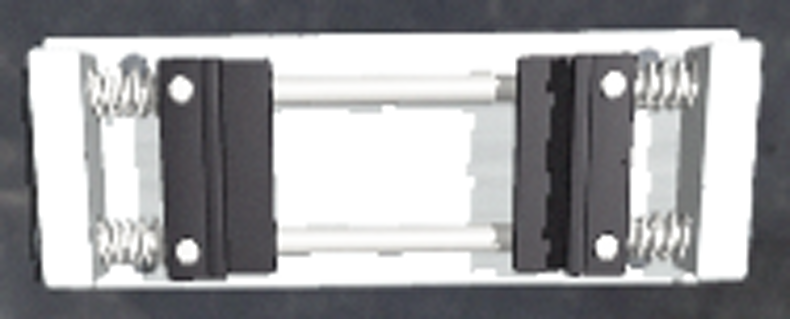

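```bash
python3 - <<'E'
from h import *
z=np.load("pics/w2.npz");c=dict(camera_matrix=z['K'],extrinsics=z['E'])
f=lambda p,h:ray(c,(np.array(p)+.5)/4.2-.5+[238,80],h)[:,:2]*1000
for n,p,h in(("ledge",[(271,59),(277,268),(519,57),(515,270)],.040),("lip",[(221,60),(227,278),(577,57),(571,274)],.053),("screw",[(181,88),(186,251),(614,84),(606,247)],.055)):
    q=f(p,h);L=q[:2].mean(0);R=q[2:].mean(0);d=R-L
    print(n,q.round(1).tolist(),"mid",q.mean(0).round(1),"sep",np.hypot(*d).round(1),"ang",np.degrees(np.arctan2(d[1],d[0])).round(2), "width",np.hypot(*(q[0]-q[1])).round(1),np.hypot(*(q[2]-q[3])).round(1))
for h in(0,.04): # base ends: lower edge corners
    q=f([(45,288),(748,282)],h);d=q[1]-q[0];print(h,q,np.hypot(*d),np.degrees(np.arctan2(d[1],d[0])))
E
```

```text
ledge [[537.6, 157.1], [590.7, 163.0], [530.9, 220.7], [585.0, 226.9]] mid [561.1 191.9] sep 64.0 ang 95.53 width 53.4 54.4
lip [[539.5, 145.4], [593.1, 150.8], [530.2, 233.5], [583.4, 239.7]] mid [561.5 192.4] sep 89.0 ang 96.11 width 53.9 53.5
screw [[547.1, 136.2], [586.9, 140.0], [535.7, 243.3], [575.5, 247.3]] mid [561.3 191.7] sep 107.8 ang 96.07 width 40.0 40.0
0 [[607.92057199  92.62390065]
 [585.73269193 302.2033136 ]] 210.75064022880926 96.04331318858955
0.04 [[602.11806158 101.02938998]
 [582.12701526 289.85823447]] 189.88410792328202 96.04331318858951
```

Holder seat is at (561.3, 192.0) mm with its axis at 96.0°. The three feature sets (ledges, lips, screws) agree within 0.6 mm. I'll tilt 13° with the −y end low and come down to a hover.

>>> step_arm:
  increments:
    - [[0.075,0.008,0.008],[-21,4,-20],15]
    - [[0.075,0.008,0],[-22,4,-20],15]
    - [[0.076,0.008,0],[-22,5,-20],15]
    - [[0,0,0],[0,0,-30],15]
    - [[0,0,0],[0,0,-30],15]
    - [[0,0,0],[0,0,-25],15]
    - [[0,0,0],[0,0,0],15]
    - [[0,0,0],[0,0,0],15]

```text
t: 7.12
eef_pos: [0.5616, 0.1976, 0.1059]
tcp_rot: [2.914, 0.001, -3.037]
wrist_force: [0.2, -0.4, -0.2]
width: 0.0257
```

```bash
cat >> h.py <<'E'
def rel():
    from scipy.spatial.transform import Rotation as R
    s=sensors.state();a=np.radians(96.0);u=np.array([np.cos(a),np.sin(a),0]);x=np.array([u[1],-u[0],0])
    M=R.from_euler('xyz',s['tcp_rot']).as_matrix();p=np.array(s['eef_pos'])*1000-[561.3,192,40]
    B=p+M[:,2]*16.7; ty=M[:,1]
    O=lambda v:np.array([x@v,u@v,v[2]])
    print('t',s['t'],'w',s['width'],'F',np.round(s['wrist_force'],1),'B',O(B).round(1),'tooly own',O(ty).round(4),'tilt',np.degrees(np.arcsin(ty[2])).round(2),'-yend',O(B-50*ty).round(1),'+yend',O(B+50*ty).round(1))
E
python3 - <<'E'
from h import *
rel()
im=eyes.read_camera("wrist");cv2.imwrite("pics/w3.png",im);rel()
s=eyes.read_camera("side");cv2.imwrite("pics/s3.png",cv2.resize(s[170:310,230:380],None,fx=4,fy=4,interpolation=cv2.INTER_CUBIC))
E
```

```text
t 7.125 w 0.02570082317676013 F [ 0.2 -0.4 -0.2] B [ 0.9  9.3 49.6] tooly own [-1.000e-04  9.743e-01  2.253e-01] tilt 13.02 -yend [  1.  -39.4  38.4] +yend [ 0.9 58.  60.9]
t 7.175 w 0.025696112001379556 F [ 0.3  0.2 -0.5] B [ 1.4  9.4 50.1] tooly own [-5.000e-04  9.743e-01  2.253e-01] tilt 13.02 -yend [  1.4 -39.3  38.8] +yend [ 1.4 58.1 61.3]
```

View pics/w3.png

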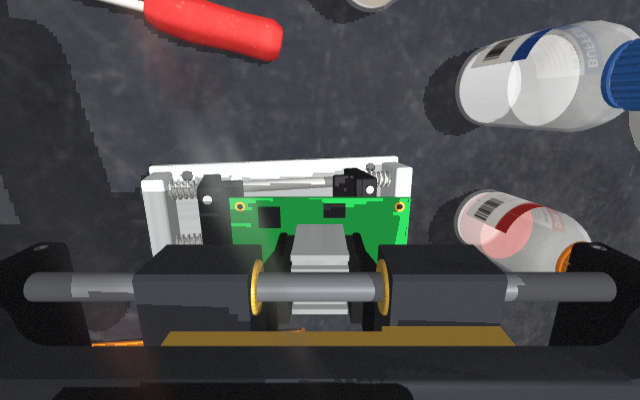

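The board sits centred and unslipped in the grip (mounting holes at (240,206) and (399,206)), and its low end is over the −y ledge. Lowering in front of the lip.

>>> step_arm:
  increments:
    - [[0,0,0],[-1,0,-15],15]
    - [[0,0,0],[0,0,-12],15]
    - [[0,0,0],[0,0,-9],15]
    - [[0,0,0],[0,0,0],15]
    - [[0,0,0],[0,0,0],15]
    - [[0,0,0],[0,0,0],15]

```text
t: 7.98
eef_pos: [0.5599, 0.198, 0.0684]
tcp_rot: [2.914, -0.001, -3.036]
wrist_force: [0.6, -0.2, -1.4]
width: 0.0258
```

```bash
python3 - <<'E'
from h import *
rel()
s=eyes.read_camera("side");cv2.imwrite("pics/s4.png",cv2.resize(s[180:300,240:370],None,fx=5,fy=5,interpolation=cv2.INTER_CUBIC));rel()
E
```

```text
t 7.975 w 0.025761431496776236 F [ 0.6 -0.2 -1.4] B [-0.8  9.8 12.1] tooly own [-4.000e-04  9.743e-01  2.253e-01] tilt 13.02 -yend [ -0.7 -38.9   0.8] +yend [-0.8 58.6 23.4]
t 8.025 w 0.02571008601536546 F [-0.9  0.8 -0.3] B [-0.7  9.9 12.2] tooly own [-5.000e-04  9.743e-01  2.253e-01] tilt 13.02 -yend [ -0.6 -38.9   1. ] +yend [-0.7 58.6 23.5]
```

View pics/s4.png

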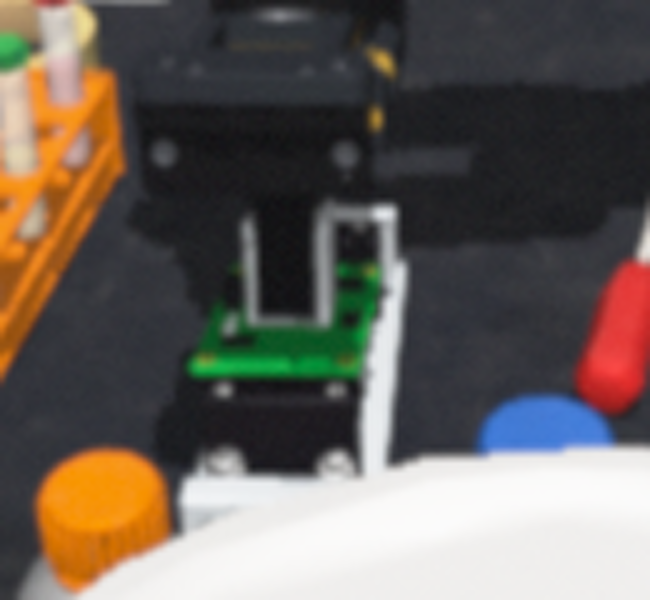

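>>> step_arm:
  increments:
    - [[0,0,0],[0.5,-4,1],15]
    - [[0,0,0],[0.5,-4,0],15]
    - [[0,0,0],[0.5,-4,0],15]
    - [[0,0,0],[0,0,0],15]
    - [[0,0,0],[0,0,0],15]

```text
t: 8.65
eef_pos: [0.5615, 0.1862, 0.0697]
tcp_rot: [2.914, -0.0, -3.036]
wrist_force: [-0.5, 1.8, -0.1]
width: 0.0257
```

```bash
python3 -c "
from h import *
rel()"
```

```text
t 8.65 w 0.02570250173168666 F [-0.5  1.8 -0.1] B [-0.4 -2.1 13.4] tooly own [-4.000e-04  9.742e-01  2.256e-01] tilt 13.04 -yend [ -0.3 -50.8   2.1] +yend [-0.4 46.6 24.7]
```

The force of 1.8 N in +y matches the jaw starting to give. Pushing on.

>>> step_arm:
  increments:
    - [[0,0,0],[0.3,-3,0],15]
    - [[0,0,0],[0.3,-3,0],15]
    - [[0,0,0],[0.3,-3,0],15]
    - [[0,0,0],[0,0,0],15]
    - [[0,0,0],[0,0,0],15]

```text
t: 9.28
eef_pos: [0.5625, 0.1771, 0.0697]
tcp_rot: [2.914, -0.0, -3.036]
wrist_force: [-0.3, 3.8, 1.0]
width: 0.0256
```

```bash
python3 - <<'E'
from h import *
rel()
im=eyes.read_camera("wrist");cv2.imwrite("pics/w5.png",cv2.resize(im[130:260,120:440],None,fx=2.5,fy=2.5,interpolation=cv2.INTER_CUBIC));rel()
E
```

```text
t 9.275 w 0.025554498057844693 F [-0.3  3.8  1. ] B [ -0.3 -11.2  13.4] tooly own [-4.000e-04  9.742e-01  2.255e-01] tilt 13.03 -yend [ -0.3 -59.9   2.1] +yend [-0.4 37.5 24.7]
t 9.325 w 0.025469834586023716 F [-0.4  4.   1. ] B [ -0.4 -11.2  13.4] tooly own [-5.000e-04  9.743e-01  2.254e-01] tilt 13.03 -yend [ -0.4 -59.9   2.1] +yend [-0.4 37.5 24.6]
```

View pics/w5.png

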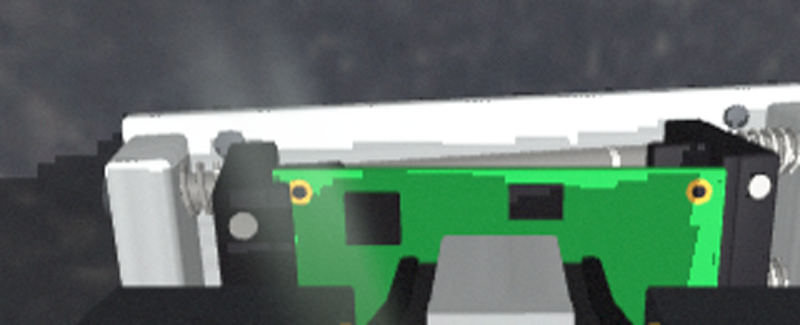

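Force of 3.9 N matches about 12 mm of push. The −y end is under its lip and the other end is clear of the +y lip. Levelling about the caught end.

>>> step_arm:
  increments:
    - [[-0.0567,-0.006,0],[-0.1,1.4,-2.9],15]
    - [[-0.0567,-0.006,0],[-0.1,1.3,-3.0],15]
    - [[-0.0567,-0.006,0],[-0.1,1.1,-3.1],15]
    - [[-0.0567,-0.006,0],[-0.1,0.9,-3.1],15]
    - [[0,0,0],[0,0,0],15]
    - [[0,0,0],[0,0,0],15]

```text
t: 10.07
eef_pos: [0.5619, 0.1819, 0.0573]
tcp_rot: [3.142, -0.0, -3.036]
wrist_force: [-0.3, 4.2, -0.2]
width: 0.0255
```

```bash
python3 - <<'E'
from h import *
rel()
im=eyes.read_camera("wrist");cv2.imwrite("pics/w6.png",cv2.resize(im[130:260,160:480],None,fx=2.5,fy=2.5,interpolation=cv2.INTER_CUBIC));rel()
E
```

```text
t 10.075 w 0.02553196790539523 F [-0.3  4.2 -0.2] B [ -0.4 -10.1   0.6] tooly own [-8.e-04  1.e+00  0.e+00] tilt 0.0 -yend [ -0.4 -60.1   0.6] +yend [-0.5 39.9  0.6]
t 10.125 w 0.0258129551159153 F [ 0.3  4.5 -0.7] B [ -0.4 -10.4   0.6] tooly own [-3.e-04  1.e+00 -1.e-04] tilt -0.01 -yend [ -0.4 -60.4   0.6] +yend [-0.4 39.6  0.6]
```

View pics/w6.png

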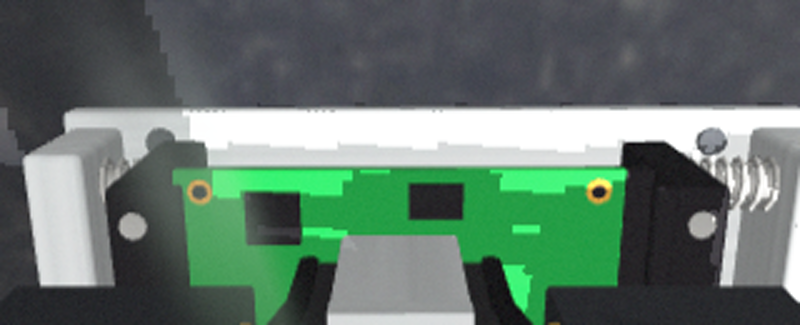

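The board is level at ledge height, with spring force only. I'll ease it back with the spring until it's centred.

>>> step_arm:
  increments:
    - [[0,0,0],[-0.3,3,0],15]
    - [[0,0,0],[-0.3,3,0],15]
    - [[0,0,0],[-0.3,2.5,0],15]
    - [[0,0,0],[-0.1,1.5,0],15]
    - [[0,0,0],[0,0,0],15]
    - [[0,0,0],[0,0,0],15]

```text
t: 10.88
eef_pos: [0.5609, 0.1914, 0.0573]
tcp_rot: [-3.14, -0.001, -3.036]
wrist_force: [-0.1, 0.1, -1.6]
width: 0.0259
```

```bash
python3 - <<'E'
from h import *
rel()
im=eyes.read_camera("wrist");cv2.imwrite("pics/w7.png",cv2.resize(im[130:260,160:480],None,fx=2.5,fy=2.5,interpolation=cv2.INTER_CUBIC));rel()
E
```

```text
t 10.875 w 0.025924218738986864 F [-0.1  0.1 -1.6] B [-0.4 -0.6  0.6] tooly own [-4.0e-04  1.0e+00 -1.2e-03] tilt -0.07 -yend [ -0.4 -50.6   0.7] +yend [-0.5 49.4  0.6]
t 10.925 w 0.02583370959567452 F [-0.7 -0.6 -2.1] B [-0.4 -0.6  0.6] tooly own [-4.0e-04  1.0e+00 -1.1e-03] tilt -0.07 -yend [ -0.4 -50.6   0.7] +yend [-0.4 49.4  0.6]
```

View pics/w7.png

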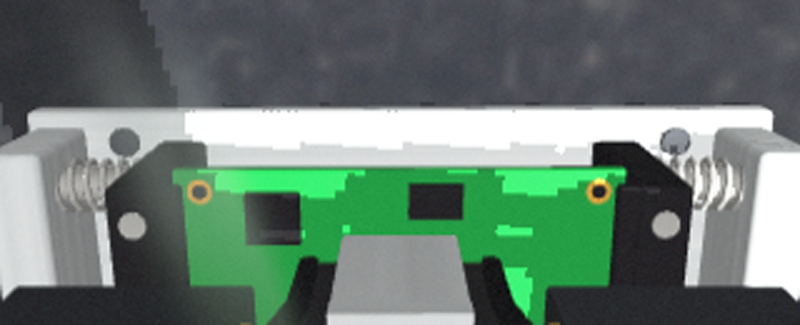

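Both ends are caught symmetrically under the lips. I'll open partway, rise straight up and move clear.

>>> step_arm:
  increments:
    - [[0,0,0],[0,0,0],29]
    - [[0,0,0],[0,0,0],34]
    - [[0,0,0],[0,0,0],40]
    - [[0,0,0],[0,0,0],40]
    - [[0,0,0],[0,0,5],40]
    - [[0,0,0],[0,0,15],40]
    - [[0,0,0],[0,0,25],40]
    - [[0,0,0],[0,0,40],40]
    - [[0,0,0],[0,0,50],40]
    - [[0,0,0],[0,0,40],40]

```text
t: 12.18
eef_pos: [0.5616, 0.1918, 0.2362]
tcp_rot: [-3.141, 0.003, -3.036]
wrist_force: [0.6, 0.4, -0.1]
width: 0.0398
```

>>> step_arm:
  increments:
    - [[0,0,0],[20,0,10],40]
    - [[0,0,0],[30,0,0],40]
    - [[0,0,0],[20,0,0],40]
    - [[0,0,0],[0,0,0],40]
    - [[0,0,0],[0,0,0],40]

```text
t: 12.8
eef_pos: [0.6304, 0.1918, 0.2429]
tcp_rot: [-3.141, -0.001, -3.036]
wrist_force: [-0.3, -1.0, -0.1]
width: 0.0402
```

```bash
python3 - <<'E'
from h import *
rel()
c=eyes.calibration("wrist");im=eyes.read_camera("wrist");cv2.imwrite("pics/w8.png",cv2.resize(im[50:250],None,fx=1.25,fy=1.25))
for k in green(im): print("wrist",cv2.minAreaRect((ray(c,k[:,0].astype(float),.043)[:,:2]*1000).astype(np.float32)))
c=eyes.calibration("top");im=eyes.read_camera("top")
for k in green(im): print("top",cv2.minAreaRect((ray(c,k[:,0].astype(float),.003)[:,:2]*1000).astype(np.float32)))
E
```

```text
t 12.8 w 0.04017640183139622 F [-0.3 -1.  -0.1] B [ 68.7  -7.5 186.2] tooly own [-6.e-04  1.e+00 -7.e-04] tilt -0.04 -yend [ 68.7 -57.5 186.2] +yend [ 68.7  42.5 186.1]
wrist ((617.1009521484375, -74.96894836425781), (63.825130462646484, 54.89693832397461), 71.98930358886719)
wrist ((562.3455200195312, 191.31036376953125), (59.174224853515625, 97.86807250976562), 6.028721809387207)
top ((567.2981567382812, 189.09042358398438), (63.21795654296875, 81.91818237304688), 6.293200492858887)
top ((622.76171875, -103.52105712890625), (71.46997833251953, 62.03136444091797), 71.9260025024414)
```

```bash
python3 - <<'E'
from h import *
c=eyes.calibration("wrist");im=eyes.read_camera("wrist")
m=cv2.inRange(cv2.cvtColor(im,cv2.COLOR_BGR2HSV),(45,120,70),(80,255,255));m[:,:180]=0;m[240:]=0
v,u=np.nonzero(m);P=ray(c,np.c_[u,v].astype(float),.043)-[.5613,.192,0]
a=np.radians(96);ux=np.array([np.sin(a),-np.cos(a)]);uy=np.array([np.cos(a),np.sin(a)])
x=P[:,:2]@ux*1000;y=P[:,:2]@uy*1000
for lo in(-31,-29,-24,-16,-8,8,16,24,27,29):
    s=(x>=lo)&(x<lo+2)
    if s.any():print("x",lo,"y",y[s].min().round(1),y[s].max().round(1))
for lo in(-42,-36,36,40):
    s=(y>=lo)&(y<lo+4);print("y",lo,"x",x[s].min().round(1),x[s].max().round(1))
E
```

```text
x -29 y -47.7 46.7
x -24 y -41.6 40.6
x -16 y -47.1 46.2
x -8 y -47.4 46.6
x 8 y -46.8 46.2
x 16 y -47.1 46.6
x 24 y -40.7 40.3
x 27 y -47.4 47.0
x 29 y -49.6 48.2
y -42 x -28.7 30.5
y -36 x -28.7 30.5
y 36 x -27.7 30.4
y 40 x -27.7 30.4
```

```bash
python3 -c "
from station import job
print(job.finish_job())"
```

```text
the job is handed in; nothing more can be done
None
```

I put the long board in the spring holder, released it and handed the job in at about 13 s of the 38 s allowed. I gripped it by the heat sink and tilted it 13°. Its −y end pushed the right jaw back about 12 mm, at 3.9 N. I then lowered the other end in front of the left jaw and, still gripping, moved the board back about 9.5 mm to near the centre. Then I opened the fingers and let the springs settle it.

**Last checks, from the wrist camera:**
- **Position:** the board is within about 1.3 mm of the seat centre and 0.1° of the holder's axis.
- **Ends under the lips:** between the jaws the board shows to about ±47 mm, as expected if the lips cover both ends. Beside the jaws it shows to nearly ±50 mm.
- **Level:** the board looks 58–59 mm wide at both ends, to within 1 mm, so neither end sits noticeably higher.
- **Short board:** its top-camera reading did not change.
- **Robot:** it is clear of everything.

**What disagreed or was missed:**
- The top camera showed the seated board as 82 mm long, centred at (567, 189) mm. I computed that at worktop height rather than seat height, so I did not rely on it.
- The viewer's picture limit blocked my last image, so the final check was numbers only.

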